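Square two busbars in the clamping jig and latch the hold-down

TASK

Two drilled copper busbars lie askew on the plate of the clamping jig. Slide them, without lifting them off the plate, until they lie side by side and square, flat on the plate: one flush along the rear fence, the other flush along the first, both with their slotted ends butted against the end stop. Then squeeze the release button in the hand lever's grip and swing the lever all the way down, so that the hold-down feet press on the bars, and let the button go so that the lever stays latched; leave the other things on and around the jig where they are.

Things in the scene. Friction and masses are not known exactly. Their poses are not given: they have to be found in the camera images.
- jig: Clamping jig fixed to the bench: aluminium plate 270 (x) x 320 (y) x 10 mm with fence, end stop and hold-down. Origin: centre of the plate's underside; axes those of the plate: x away from the robot to the fence, y to the left, z up. Plate top at z = 10 mm.
- fence_face (a point): Middle of the front face of the rear fence, a steel strip along jig y from y = -110 to 130 mm, 13 mm above the plate; the face lies at jig x = 70 mm. This point: jig x 70, y 10, z 15 mm.
- stop_face (a point): On the right-hand face of the end stop, a steel block at the left end (jig x -10 to 70 mm, 13 mm above the plate); the face lies at jig y = 100 mm. This point: jig x 45, y 100, z 15 mm.
- bar_rear: Copper busbar 25 (x) x 160 (y) x 10 mm, about 0.34 kg, the one that starts nearer the fence. Origin: centre of its underside; y runs along it towards the slotted end (a 9 x 26 mm slot; four small round holes in the rest). It starts skewed by at most 0.25 rad from the fence with the slotted end to the left.
- bar_rear_slot_end (a point): Middle of bar_rear's slotted end face, 80 mm along y from its origin, 5 mm above its underside.
- bar_front: An identical busbar, the one that starts farther from the fence, nearer the robot; same axes, same start skew.
- bar_front_slot_end (a point): Middle of bar_front's slotted end face.
- clamp_lever (a joint): Angle of hand lever and hold-down arms about the shaft: 1.5 rad = raised, nearly upright (start, latched), 0 = level, towards jig -x, feet pressing the bars. Stops at -0.045 and 1.56. A pin holds it above 1.47 and below 0.03 rad; it leaves such an end only with the button in. Swinging takes 2 to 4 N at the grip, 4 N more below 0.065 rad, where sprung feet meet the bars.
- release_button (a joint): Travel of the release button: 0 = out, 0.007 = fully in, flush with the grip; 3 N to start, 7 N fully in. The latch is free from about 0.005. Let go at either end of the swing, it springs out and the pin latches the lever; let go on the way, it stays half in and the lever is not latched.
- lever_grip (a point): Centre of the lever's black hand grip, at the button, 147 mm from the shaft axis. The grip is 76 mm long (38 mm either side of this point along the lever), 22 mm thick along jig y, 26 mm deep. The grey button, 26 mm long, 15 mm deep, level with this point, stands 7 mm proud of the left (jig +y) side: pinching the grip along jig y squeezes it.
- lever_pivot (a point): Shaft axis in the lever's plane of swing (jig x 105, y -235, z 40 mm); the lever turns about jig y: at angle a the grip is at this point + 147 mm x (-cos a along jig x, sin a up). The shaft runs behind the fence in two bearing blocks (jig y +-147 mm, up to z = 60 mm).
- hold_down (a point): Shaft axis midway between the two hold-down arms (jig x 105, y 20, z 40 mm). The arms, at jig y = -40 and 80 mm, 12 mm wide, 83 mm long, carry two rubber feet each; with the lever up they stand upright behind the fence's face, up to z = 125 mm.
- cap_screw: Cap screw 13 mm wide, 46 mm tall, standing on its head on the plate's left front corner: leave it standing. Origin: centre of its underside.
- pliers: Blue-handled long-nose pliers, 48 x 176 x 11 mm (long axis y), on the bench left of the jig: leave them. Origin: centre of its underside.
- tin: Grey-blue parts tin 71 x 118 x 28 mm, right of the jig: leave it. Origin: centre of its underside.
- reel: Reel of solder with blue flanges, 66 mm across, 34 mm high, right of the jig: leave it. Origin: centre of its underside.
- log_book: Purple notebook 148 x 109 x 14 mm, left of the jig: leave it. Origin: centre of its underside.

How it is judged (in metres and radians):
On the way, in this order (a step that is already met when the one before it is completed fails the run):
1. both bars lie square and flush in the corner of fence and end stop while the lever is still up (((x of bar_rear_slot_end in the frame of jig between 0.0545 and 0.0605 m and y of bar_rear_slot_end in the frame of jig between 0.097 and 0.102 m and angle between the y axis of each of bar_rear, bar_front and the y axis of jig, either way round below 0.022 rad and z of bar_rear_slot_end in the frame of jig between 0.012 and 0.018 m and angle between each of bar_rear, bar_front's own z axis and vertical below 0.03 rad and x of bar_front_slot_end in the frame of jig between 0.0285 and 0.0355 m and y of bar_front_slot_end in the frame of jig between 0.097 and 0.102 m and z of bar_front_slot_end in the frame of jig between 0.012 and 0.018 m) or (x of bar_front_slot_end in the frame of jig between 0.0545 and 0.0605 m and y of bar_front_slot_end in the frame of jig between 0.097 and 0.102 m and angle between the y axis of each of bar_front, bar_rear and the y axis of jig, either way round below 0.022 rad and z of bar_front_slot_end in the frame of jig between 0.012 and 0.018 m and angle between each of bar_front, bar_rear's own z axis and vertical below 0.03 rad and x of bar_rear_slot_end in the frame of jig between 0.0285 and 0.0355 m and y of bar_rear_slot_end in the frame of jig between 0.097 and 0.102 m and z of bar_rear_slot_end in the frame of jig between 0.012 and 0.018 m)) and value of joint clamp_lever above 1.2 rad), for 0.2 s.
2. the lever has been swung down with the button held in (value of joint clamp_lever below 0.25 rad and value of joint release_button above 0.003 m), for 0.05 s.
At the end, for the whole second after the job is handed in: Both bars flat on the plate at rest, side by side: one within 3 mm of flush on the fence, the other within 4 mm of flush on the first, parallel to the fence within 0.022 rad, slotted ends within 3 mm of the end stop; lever below 0.06 rad, at rest, its button back out (below 2 mm) (((x of bar_rear_slot_end in the frame of jig between 0.0545 and 0.0605 m and y of bar_rear_slot_end in the frame of jig between 0.097 and 0.102 m and angle between the y axis of each of bar_rear, bar_front and the y axis of jig, either way round below 0.022 rad and z of bar_rear_slot_end in the frame of jig between 0.012 and 0.018 m and angle between each of bar_rear, bar_front's own z axis and vertical below 0.03 rad and x of bar_front_slot_end in the frame of jig between 0.0285 and 0.0355 m and y of bar_front_slot_end in the frame of jig between 0.097 and 0.102 m and z of bar_front_slot_end in the frame of jig between 0.012 and 0.018 m) or (x of bar_front_slot_end in the frame of jig between 0.0545 and 0.0605 m and y of bar_front_slot_end in the frame of jig between 0.097 and 0.102 m and angle between the y axis of each of bar_front, bar_rear and the y axis of jig, either way round below 0.022 rad and z of bar_front_slot_end in the frame of jig between 0.012 and 0.018 m and angle between each of bar_front, bar_rear's own z axis and vertical below 0.03 rad and x of bar_rear_slot_end in the frame of jig between 0.0285 and 0.0355 m and y of bar_rear_slot_end in the frame of jig between 0.097 and 0.102 m and z of bar_rear_slot_end in the frame of jig between 0.012 and 0.018 m)) and value of joint clamp_lever below 0.06 rad and value of joint release_button below 0.002 m and velocity of joint clamp_lever between -0.05 and 0.05 rad/s and linear speed of each of bar_rear, bar_front below 0.01 m/s); the robot touches nothing.
It fails at once if a bar is lifted more than 15 mm off the plate (height (world z) of any of bar_rear, bar_front above 0.025 m).
It fails at once if one of the things on and around the jig (cap screw, pliers, tin, reel, notebook) is moved by more than 25 mm (distance of any of cap_screw, pliers, tin, reel, log_book from where it was at the start of the episode above 0.025 m).
It fails at once if the cap screw is knocked over (angle between cap_screw's own z axis and vertical above 0.5 rad).
It also fails if it takes over 72 s, if anything falls off the work surface, if the arm or the gripper's body presses on something with over 40 N, if the wrist force passes 120 N, or if a joint passes its speed limit or range.

ROBOT

A 6-joint arm with a two-finger parallel gripper is mounted at the origin on a cart in front of the work surface, level with it; the furniture and walls round the work are solid. World frame = base frame: x ahead of the robot, y to its left, z up, the work surface at z = 0. Lengths are in m, angles in degrees, forces in N, time in s.
With the tool pointing down it reaches from about 0.3 to 0.75 m from the base axis. Payload 8.5 kg.
Tool frame: the origin (TCP) lies between the finger pads; the fingertips stand 19 mm ahead of it and the grasp point (between the pads) is the TCP; z points along the fingers, y is the line along which they close (so a half turn about z gives the same grasp; the last joint's range is limited). The gripper opens to 85 mm and grips with 20 to 120 N. Pads are 22 mm wide; open, the fingers measure 114 mm over their backs; the gripper's body (76 mm by 85 mm) begins 54 mm behind the grasp point. The pads swing forward as they close: fully open they stand 13 mm farther back than shut.
Start: joints at [-85.502, 21.807, 74.336, -0, 83.858, -12.336], TCP at [0.159, -0.526, 0.25] pointing down, gripper open.
Joint ranges: [-178.18, 178.18], [-50.72, 133.34], [12.68, 142.11], [-81.47, 261.47], [9.98, 163.14], [-165.26, 165.26]. Speed limits (degrees/s): [136.94, 136.94, 180, 180, 180, 180].

INTERFACE

Orientations are given as a 3x3 rotation matrix whose columns are the frame's x, y, z axes.
In Python, from rig import env, optics gives the robot as it stands.
- The arm moves only by the tool arm_command, never from a script. Its argument "commands" is one flat list of numbers, 7 for each row, row after row: the closure, from -1 (fully open) to 1 (shut), so that 0 is half open, then the shift along the tool's x, y, z as a fraction of full scale, then the turn, a rotation vector about the tool's x, y, z as a fraction of full scale. A call has 1 to 12 rows; each row is the pose to reach, as a shift and turn from the pose commanded when the call began, along the tool's axes at that moment; what a row does not reach only later rows make up. Full scale, the value 1, is 500 mm for a shift and 120 degrees for a turn. A row lasts 1/12 s, in which the tool goes at most 41.7 mm and 7.16 degrees, less where a joint would pass 70% of its speed; a pose out of reach is approached as far as the arm can. A call with a number of a shift or a turn outside -1 to 1 is refused whole. A call with a gripper value outside its range is refused whole. The fingers move at their own pace and stop on an object; "newtons" is the grip in N (left out, the last holds). Time passes only in rows, so rows that repeat a pose let the fingers close. It gives the time, the measured TCP pose, the force, the opening and the grip force at its end, in the units of the state.
- env.observe(): the state, without advancing time (a new reading comes with each control period).
- optics.get_image(name): name is "side" or "top"; returns a dict with "image" (420x560x3 uint8, red, green, blue), "intrinsics" (3x3 intrinsics, pixels), "origin" and "orientation" of the camera in the world. Camera axes: x right, y down, z forward; pixel columns grow to the right and rows downward; lengths in m; the calibration is good to about 2 mm. A picture is of the moment at which its call begins. There is no depth.
- env.close_job(): hands the job in; it is judged then, once.
The state is a dict: "time_s": time; "q": joint angles; "qvel": joint speeds; "joint_efforts": joint torques, N m; "position": TCP position; "tool_rot": TCP orientation; "ft_force": force on the tool from outside, world axes, zero at the start; "wrist_torque": the same for the moment, N m; "grip_width": finger opening in m; "gripper_force": force on a finger pad.
Only numpy, scipy, OpenCV 4.12 (cv2) and the standard library are available. Lean on these libraries where they do the work, as an engineer would, in place of code of your own. Each camera call takes 0.05 s, during which the arm holds its last target. There are 200 camera calls.

## Working session

There is one attempt and no reset: what is moved stays moved. The work goes in short steps, Python scripts to look and compute and a tool call to move; the robot and the scene stay as the last step left them, time stands still between calls to the robot, and variables do not carry over. Pictures are saved under pics/ and viewed, at most 13 in all, crops included, and the job is handed in when it is done.

Besides the shell and the picture viewer there is one more tool, called after "Emit:" as name(argument=value, ...) on one line, values as JSON. arm_command: Moves the arm, as the interface text tells. Shift numbers are shares of 500 mm and turn numbers shares of 120 degrees, none past 1 either way. Its arguments: {"type":"object","properties":{"commands":{"type":"array","items":{"type":"number"}},"newtons":{"type":"number"}},"required":["commands"]}

```bash
mkdir -p pics; ls; python3 - <<'E'
from rig import env, optics
import cv2
s=env.observe(); print({k:s[k] for k in('time_s','position','tool_rot','grip_width','ft_force')})
for n in('top','side'):
    d=optics.get_image(n); cv2.imwrite(f'pics/{n}0.png',cv2.resize(d['image'][:,:,::-1],(800,600),interpolation=cv2.INTER_CUBIC))
    print(n,d['intrinsics'],d['origin'],d['orientation'])
E
```

```text
pics
{'time_s': 0.0, 'position': array([ 0.15926603, -0.52615355,  0.24969045]), 'tool_rot': array([[ 9.57148657e-01,  2.89597024e-01, -1.11911161e-04],
       [ 2.89596859e-01, -9.57147528e-01,  1.50631451e-03],
       [ 3.29108707e-04, -1.47417603e-03, -9.99998859e-01]]), 'grip_width': 0.0855324535494059, 'ft_force': array([-0.03518654,  0.16347037, -0.14147434])}
top [[468.78743069   0.         283.46389626]
 [  0.         468.78743069 210.4549481 ]
 [  0.           0.           1.        ]] [0.37824823 0.05813985 1.6709413 ] [[-0.00912527 -0.99332349  0.11500076]
 [-0.99994292  0.0097037   0.00447093]
 [-0.00555701 -0.11495339 -0.99335534]]
side [[414.57256014   0.         279.78948588]
 [  0.         414.57256014 219.2184596 ]
 [  0.           0.           1.        ]] [0.40795119 1.11639253 0.57846412] [[-0.99229286 -0.03194809  0.11972556]
 [-0.12148962  0.44104928 -0.88922202]
 [-0.02439593 -0.89691407 -0.44153141]]
```

View pics/top0.png

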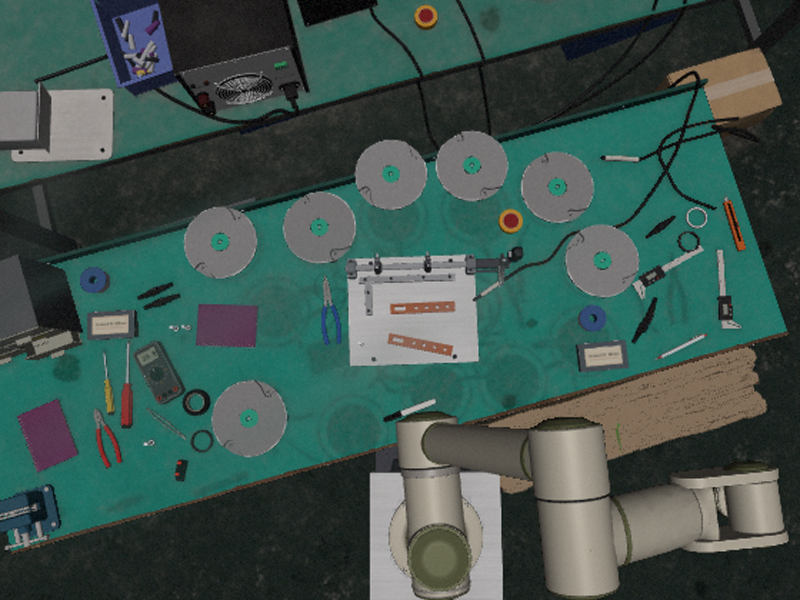

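View pics/side0.png

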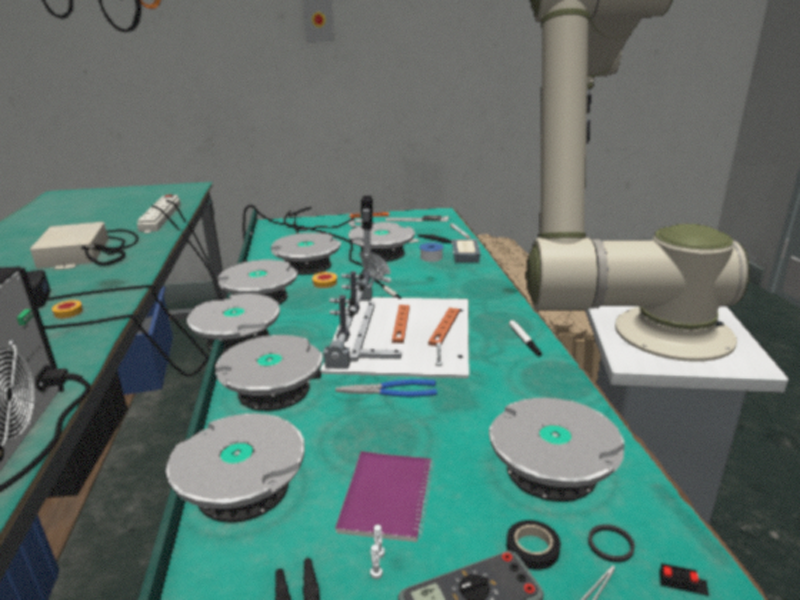

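The top view shows the plate at about (349–478, 257–365), with the two bars at (422,308) and (420,344). The lever grip is at (515,253) and the cap screw at (361,345). I'll zoom in.

```bash
cat > h.py <<'E'
import numpy as np, cv2
from rig import env, optics
def cam(n):
    d=optics.get_image(n); return d['image'],np.array(d['intrinsics']),np.array(d['origin']),np.array(d['orientation'])
def ray(c,uv,z):
    im,K,o,R=c; uv=np.atleast_2d(uv).astype(float)
    d=np.c_[uv,np.ones(len(uv))]@np.linalg.inv(K).T@R.T
    return o+d*((z-o[2])/d[:,2:3])
def proj(c,P):
    im,K,o,R=c; q=(np.atleast_2d(P)-o)@R@K.T; return q[:,:2]/q[:,2:]
def crop(c,x0,y0,w,h,s,fn):
    cv2.imwrite(fn,cv2.resize(c[0][y0:y0+h,x0:x0+w,::-1],None,fx=s,fy=s,interpolation=cv2.INTER_CUBIC))
E
python3 - <<'E'
from h import *
c=cam('top'); crop(c,235,165,140,100,5.7,'pics/t1.png')
im=c[0]; hsv=cv2.cvtColor(im,cv2.COLOR_RGB2HSV)
m=cv2.inRange(hsv,(3,90,60),(20,255,255)); m[:165]=0;m[265:]=0;m[:,:235]=0;m[:,375:]=0
cs,_=cv2.findContours(m,cv2.RETR_EXTERNAL,cv2.CHAIN_APPROX_NONE)
for k in cs:
    if len(k)>30: 
        r=cv2.minAreaRect(k);print(r); b=ray(c,cv2.boxPoints(r),.02);print(b.round(4),b.mean(0))
m=cv2.inRange(hsv,(0,0,120),(180,60,255)); m[:165]=0;m[265:]=0;m[:,:235]=0;m[:,340:]=0
k=max(cv2.findContours(m,cv2.RETR_EXTERNAL,cv2.CHAIN_APPROX_NONE)[0],key=cv2.contourArea)
r=cv2.minAreaRect(k);print('plate',r);b=ray(c,cv2.boxPoints(r),.01);print(b)
E
```

```text
((293.76922607421875, 240.6538543701172), (45.302825927734375, 6.864064693450928), 11.309932708740234)
[[ 0.4666  0.1108  0.02  ]
 [ 0.4903  0.1059  0.02  ]
 [ 0.4575 -0.0501  0.02  ]
 [ 0.434  -0.045   0.02  ]] [0.46209207 0.03039051 0.02      ]
((295.0618591308594, 214.86080932617188), (6.720333576202393, 44.18165588378906), 87.39744567871094)
[[ 0.5624  0.1033  0.02  ]
 [ 0.5681 -0.0532  0.02  ]
 [ 0.5441 -0.0539  0.02  ]
 [ 0.5385  0.1024  0.02  ]] [0.55328206 0.02464893 0.02      ]
plate ((288.1965637207031, 216.8075408935547), (75.35574340820312, 90.34547424316406), 87.87889862060547)
[[ 0.6792161   0.21490982  0.01      ]
 [ 0.68811609 -0.10970097  0.01      ]
 [ 0.41843963 -0.11387025  0.01      ]
 [ 0.40963633  0.20475909  0.01      ]]
```

View pics/t1.png

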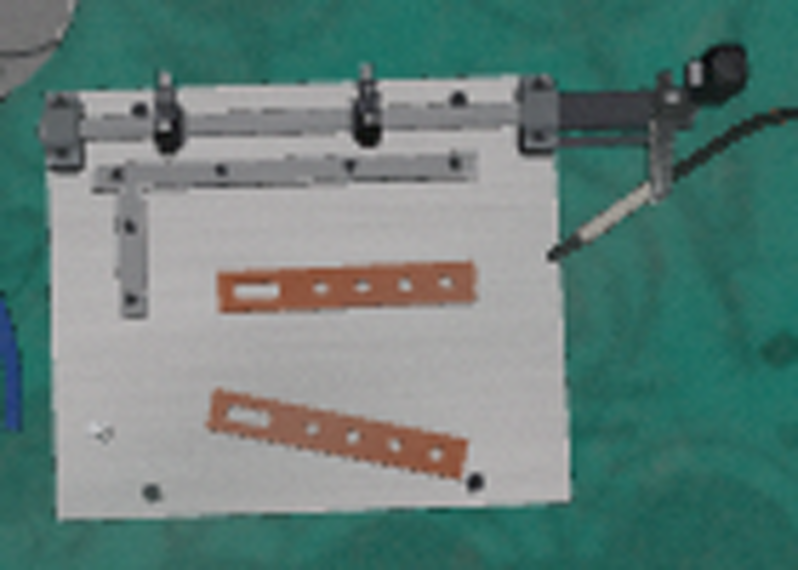

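The zoomed crop shows the fence front edge running from (95,192) to (476,179), the stop's face corner at (147,316) and the plate corners. I'll fit the jig pose to these.

```bash
cat >> h.py <<'E'
def rz(a): return np.array([[np.cos(a),-np.sin(a),0],[np.sin(a),np.cos(a),0],[0,0,1]])
E
python3 - <<'E'
from h import *
from scipy.optimize import least_squares
c=cam('top')
J=np.array([[135,-160,10],[-135,-160,10],[-135,160,10],[70,130,23],[70,-110,23],[-10,100,23]])/1e3
uv=np.array([[555,77],[571,500],[58,520],[95,192],[476,179],[147,316]],float)
px=(uv+.5)/5.7-.5+[235,165]
f=lambda p:(proj(c,J@rz(p[2]).T+[p[0],p[1],0])-px).ravel()
r=least_squares(f,[.548,.05,.03],loss='soft_l1',f_scale=.5);print(r.x,f(r.x).reshape(-1,2).round(2))
T=r.x; np.save('jig.npy',T)
w=lambda p:rz(T[2])@np.array(p)/1e3+[T[0],T[1],0]
for p in([105,-235,40],[105-147*np.cos(1.5),-235,40+147*np.sin(1.5)],[-42,-235,40]): 
    print(w(p).round(4), (proj(c,w(p))-[235,165])*5.7)
inv=lambda P:(rz(-T[2])@(np.array(P)-[T[0],T[1],0]))*1e3
for b in ([[ 0.4666,0.1108],[0.4903,0.1059],[0.4575,-0.0501],[0.434,-0.045]],[[0.5624,0.1033],[0.5681,-0.0532],[0.5441,-0.0539],[0.5385,0.1024]]):
    print([inv([*q,0]).round(1) for q in b])
print(inv(ray(c,np.array([100,432])/5.7+[235,165],.03)[0]))
E
```

```text
[0.54808737 0.0480605  0.02340611] [[-0.27 -0.25]
 [ 0.32  0.92]
 [-0.34  0.39]
 [-0.04 -0.37]
 [ 0.67 -0.32]
 [-0.11  0.02]]
[ 0.6586 -0.1844  0.04  ] [[679.2592271  108.09700969]]
[ 0.6482 -0.1847  0.1866] [[717.75346744  81.75520435]]
[ 0.5116 -0.1879  0.04  ] [[691.24769316 345.14940028]]
[array([-80. ,  64.6,   0. ]), array([-56.4,  59.2,   0. ]), array([-92.9, -96. ,   0. ]), array([-116.2,  -90.4,    0. ])]
[array([15.6, 54.9,  0. ]), array([  17.6, -101.7,    0. ]), array([  -6.4, -101.8,    0. ]), array([-8.3, 54.5,  0. ])]
[-82.66493787 128.59253049  30.        ]
```

The jig fit has sub-pixel residuals, so I'll use it. Rather than grasp the bars, I'll push: the open fingers push both bars towards the fence, then the closed fingers push their right-hand ends.

```bash
cat >> h.py <<'E'
from scipy.spatial.transform import Rotation as Ro
T=np.load('jig.npy')
def w(p): return rz(T[2])@np.array(p,float)/1e3+[T[0],T[1],0]
def inv(P): return rz(-T[2])@(np.array(P)-[T[0],T[1],0])*1e3
def tool(tilt=0,yaw=0): # tool z tilted towards jig +x by tilt deg; tool x ~ jig x
    a=np.radians(tilt); c,s=np.cos(a),np.sin(a)
    return rz(T[2]+np.radians(yaw))@np.array([[c,0,s],[0,-1,0],[s,0,-c]])
def st():
    s=env.observe(); print('t',round(s['time_s'],2),'jig',inv(s['position']).round(1),'F',s['ft_force'].round(1),'w',round(s['grip_width'],4),'gf',s['gripper_force'],'q',np.round(s['q'],0)); return s
def go(p,tilt=0,yaw=0,s=None):
    s=s or st(); R=np.array(s['tool_rot'])
    d=R.T@(w(p)-s['position']); r=Ro.from_matrix(R.T@tool(tilt,yaw)).as_rotvec(degrees=True)
    print(p,'->',(d/.5).round(4),(r/120).round(4))
E
python3 -c "
from h import *
s=st();go([-126,-16,70],s=s)"
```

```text
t 0.2 jig [-402.2 -565.1  250. ] F [ 0.2  0.1 -0.3] w 0.0855 gf 0.0 q [-86.  22.  74.   0.  84. -12.]
[-126, -16, 70] -> [ 0.8255 -0.9104  0.3609] [-0.0004 -0.      0.1291]
```

Emit:
arm_command(commands=[-1,0.5,-0.55,0.1,0,0,0.129,-1,0.5,-0.55,0.1,0,0,0.129,-1,0.5,-0.55,0.1,0,0,0.129,-1,0.5,-0.55,0.1,0,0,0.129,-1,0.5,-0.55,0.1,0,0,0.129,-1,0.5,-0.55,0.1,0,0,0.129,-1,0.5,-0.55,0.1,0,0,0.129,-1,0.5,-0.55,0.1,0,0,0.129,-1,0.825,-0.91,0.36,0,0,0.129,-1,0.825,-0.91,0.36,0,0,0.129,-1,0.825,-0.91,0.36,0,0,0.129,-1,0.825,-0.91,0.36,0,0,0.129])

```text
time_s: 1.2
position: [0.3657, -0.0903, 0.1335]
tool_rot: [[1.0, 0.023, 0.001], [0.023, -1.0, -0.001], [0.001, 0.001, -1.0]]
ft_force: [0.1, -1.4, -0.4]
grip_width: 0.0855
gripper_force: 0.0
```

```bash
python3 -c "
from h import *
s=st();go([-126,-16,45],s=s);go([-126,-16,18],s=s)"
```

```text
t 1.2 jig [-185.5 -134.1  133.5] F [ 0.1 -1.4 -0.4] w 0.0855 gf 0.0 q [-32.  13. 111.  -0.  56.  57.]
[-126, -16, 45] -> [ 0.1189 -0.2362  0.177 ] [ 0.0003 -0.0004 -0.    ]
[-126, -16, 18] -> [ 0.1189 -0.2362  0.231 ] [ 0.0003 -0.0004 -0.    ]
```

Emit:
arm_command(commands=[-1,0.119,-0.236,0.1,0,0,0,-1,0.119,-0.236,0.1,0,0,0,-1,0.119,-0.236,0.1,0,0,0,-1,0.119,-0.236,0.177,0,0,0,-1,0.119,-0.236,0.177,0,0,0,-1,0.119,-0.236,0.177,0,0,0,-1,0.119,-0.236,0.19,0,0,0,-1,0.119,-0.236,0.2,0,0,0,-1,0.119,-0.236,0.2,0,0,0])

```text
time_s: 1.95
position: [0.4221, 0.0263, 0.0345]
tool_rot: [[1.0, 0.022, 0.001], [0.022, -1.0, -0.0], [0.001, 0.0, -1.0]]
ft_force: [-0.6, 0.2, -0.3]
grip_width: 0.0851
gripper_force: 0.0
```

```bash
python3 -c "
from h import *
s=st();go([-126,-16,32],s=s);c=cam('side');p=proj(c,s['position'])[0].astype(int);print(p);crop(c,p[0]-60,p[1]-50,120,90,6,'pics/s1.png')"
```

```text
t 1.95 jig [-126.5  -18.8   34.5] F [-0.6  0.2 -0.3] w 0.0851 gf 0.0 q [-13.  28. 111.  -0.  41.  76.]
[-126, -16, 32] -> [ 0.0009 -0.0057  0.0051] [ 0.0001 -0.0005 -0.0008]
[324 221]
```

View pics/s1.png

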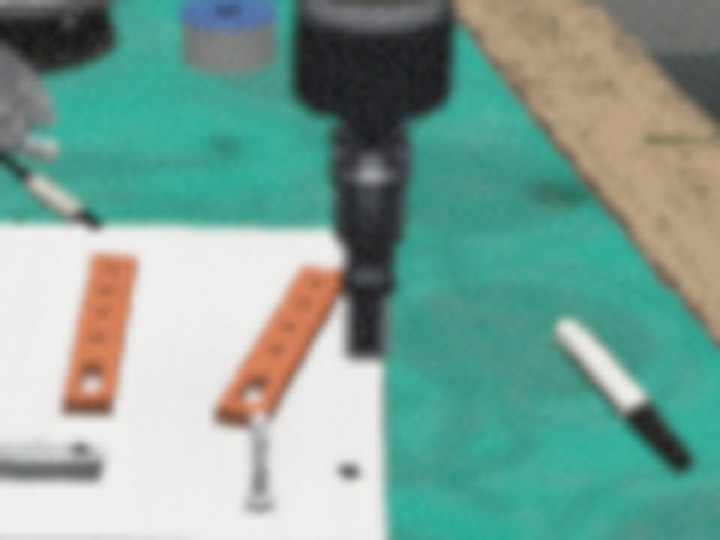

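The near finger's tip is at (366,355) in the crop. I'll work out its height from that.

```bash
python3 -c "
from h import *
c=cam('side');s=st()
for z in (10,14,18,22,26,30):print(z,((proj(c,w([-126.5,31,z]))-[264,171])*6).round(0))"
```

```text
t 2.05 jig [-126.3  -18.6   34.8] F [-0.1 -0.1  0. ] w 0.0853 gf 0.0 q [-13.  28. 111.   0.  41.  76.]
10 [[364. 396.]]
14 [[364. 389.]]
18 [[364. 381.]]
22 [[364. 374.]]
26 [[365. 366.]]
30 [[365. 359.]]
```

The tip is 5–6 mm ahead of the TCP with the gripper open, so I'll lower to TCP z 18.5 and push.

Emit:
arm_command(commands=[-1,0,0,0.0326,0,0,0,-1,0,0,0.0326,0,0,0,-1,0.02,0,0.0326,0,0,0,-1,0.036,0,0.0326,0,0,0,-1,0.052,0,0.0326,0,0,0,-1,0.068,0,0.0326,0,0,0,-1,0.084,0,0.0326,0,0,0,-1,0.1,0,0.0326,0,0,0,-1,0.116,0,0.0326,0,0,0,-1,0.132,0,0.0326,0,0,0,-1,0.14,0,0.0326,0,0,0,-1,0.14,0,0.0326,0,0,0])

```text
time_s: 3.05
position: [0.4934, 0.0288, 0.0178]
tool_rot: [[1.0, 0.024, 0.002], [0.024, -1.0, -0.0], [0.002, 0.0, -1.0]]
ft_force: [0.4, 0.2, -0.7]
grip_width: 0.0853
gripper_force: 0.0
```

```bash
cat >> h.py <<'E'
def bars(c):
    hsv=cv2.cvtColor(c[0],cv2.COLOR_RGB2HSV)
    m=cv2.inRange(hsv,(3,90,60),(20,255,255)); m[:165]=0;m[265:]=0;m[:,:235]=0;m[:,345:]=0
    for k in cv2.findContours(m,cv2.RETR_EXTERNAL,cv2.CHAIN_APPROX_NONE)[0]:
        if len(k)>15: print('bar',[inv(p)[:2].round(1).tolist() for p in ray(c,cv2.boxPoints(cv2.minAreaRect(k)),.02)])
E
python3 -c "
from h import *
s=st();go([-6,-18,18.5],s=s);c=cam('top');bars(c);crop(c,235,165,140,100,5.7,'pics/t2.png')"
```

```text
t 3.05 jig [-55.1 -17.9  17.8] F [ 0.4  0.2 -0.7] w 0.0853 gf 0.0 q [-10.  34. 100.   0.  46.  78.]
[-6, -18, 18.5] -> [ 0.0982  0.0002 -0.0013] [ 0.0001 -0.0009  0.0001]
bar [[18.3, -27.3], [15.8, -101.7], [5.1, -101.3], [7.6, -27.0]]
```

View pics/t2.png

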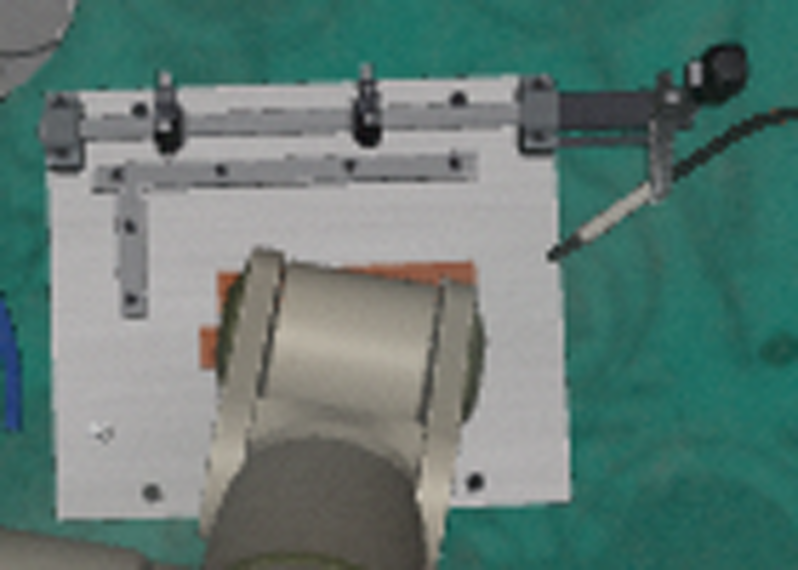

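The front bar is square against the fingers, with its left end at (201,348). Next I push on into the rear bar.

Emit:
arm_command(commands=[-1,0.014,0,-0.001,0,0,0,-1,0.028,0,-0.001,0,0,0,-1,0.042,0,-0.001,0,0,0,-1,0.056,0,-0.001,0,0,0,-1,0.07,0,-0.001,0,0,0,-1,0.082,0,-0.001,0,0,0,-1,0.092,0,-0.001,0,0,0,-1,0.098,0,-0.001,0,0,0,-1,0.098,0,-0.001,0,0,0,-1,0.07,0,-0.02,0,0,0,-1,0.0,0,-0.15,0,0,0,-1,-0.1,0.05,-0.25,0,0,0])

```text
time_s: 4.1
position: [0.4819, 0.0194, 0.0963]
tool_rot: [[1.0, 0.025, 0.001], [0.025, -1.0, 0.0], [0.001, -0.0, -1.0]]
ft_force: [0.2, -0.2, 1.3]
grip_width: 0.0852
gripper_force: 0.0
```

```bash
python3 -c "
from h import *
s=st()
go([28,-140,70],s=s);go([28,-140,32],s=s)
c=cam('top');bars(c)"
```

```text
t 4.1 jig [-66.8 -27.1  96.3] F [ 0.2 -0.2  1.3] w 0.0852 gf 0.0 q [-12.  26.  98.   0.  56.  77.]
[28, -140, 70] -> [0.1893 0.226  0.0527] [-0.0001 -0.0005  0.0006]
[28, -140, 32] -> [0.1892 0.226  0.1287] [-0.0001 -0.0005  0.0006]
bar [[55.0, 65.2], [54.6, -103.2], [5.8, -102.7], [6.2, 65.2]]
```

Both bars are side by side at x 6–55, with their slotted ends near y 65. Next I close the fingers and push the right ends.

Emit:
arm_command(commands=[1,0.08,0.1,0.053,0,0,0,1,0.193,0.226,0.053,0,0,0,1,0.193,0.226,0.053,0,0,0,1,0.193,0.226,0.053,0,0,0,1,0.193,0.226,0.053,0,0,0,1,0.193,0.226,0.08,0,0,0,1,0.193,0.226,0.12,0,0,0,1,0.193,0.226,0.128,0,0,0,1,0.193,0.226,0.128,0,0,0])

```text
time_s: 4.9
position: [0.5803, -0.0916, 0.0307]
tool_rot: [[1.0, 0.024, -0.002], [0.024, -1.0, 0.001], [-0.002, -0.001, -1.0]]
ft_force: [0.3, -0.6, 0.0]
grip_width: -0.0003
gripper_force: 0.0
```

```bash
python3 -c "
from h import *
s=st()
go([30,-140,31.5],s=s);go([30,-80,31.5],s=s)
c=cam('top');bars(c)"
```

```text
t 4.9 jig [  29.  -140.4   30.7] F [ 0.3 -0.6  0. ] w -0.0003 gf 0.0 q [-21.  39.  84.   0.  57.  68.]
[30, -140, 31.5] -> [ 0.0021 -0.0008 -0.0015] [-0.0003  0.0007  0.0001]
[30, -80, 31.5] -> [ 0.0021 -0.1208 -0.0014] [-0.0003  0.0007  0.0001]
bar [[54.4, 65.7], [55.4, -85.4], [6.3, -85.4], [5.2, 65.2]]
```

Emit:
arm_command(commands=[1,0.002,-0.02,-0.001,0,0,0,1,0.002,-0.035,-0.001,0,0,0,1,0.002,-0.047,-0.001,0,0,0,1,0.002,-0.059,-0.001,0,0,0,1,0.002,-0.071,-0.001,0,0,0,1,0.002,-0.083,-0.001,0,0,0,1,0.002,-0.095,-0.001,0,0,0,1,0.002,-0.105,-0.001,0,0,0,1,0.002,-0.113,-0.001,0,0,0,1,0.002,-0.118,-0.001,0,0,0,1,0.002,-0.121,-0.001,0,0,0])

```text
time_s: 5.87
position: [0.5809, -0.0316, 0.0325]
tool_rot: [[1.0, 0.024, 0.002], [0.024, -1.0, -0.001], [0.001, 0.001, -1.0]]
ft_force: [-0.9, -6.1, 5.1]
grip_width: 0.0001
gripper_force: 5.0
```

```bash
python3 -c "
from h import *
s=st()
c=cam('top');bars(c);crop(c,235,165,140,100,5.7,'pics/t3.png')"
```

```text
t 5.87 jig [ 30.9 -80.4  32.5] F [-0.9 -6.1  5.1] w 0.0001 gf 5.016618932550045 q [-15.  38.  85.  -0.  56.  74.]
bar [[57.7, 81.5], [54.4, -18.0], [0.8, -16.1], [4.1, 83.0]]
```

View pics/t3.png

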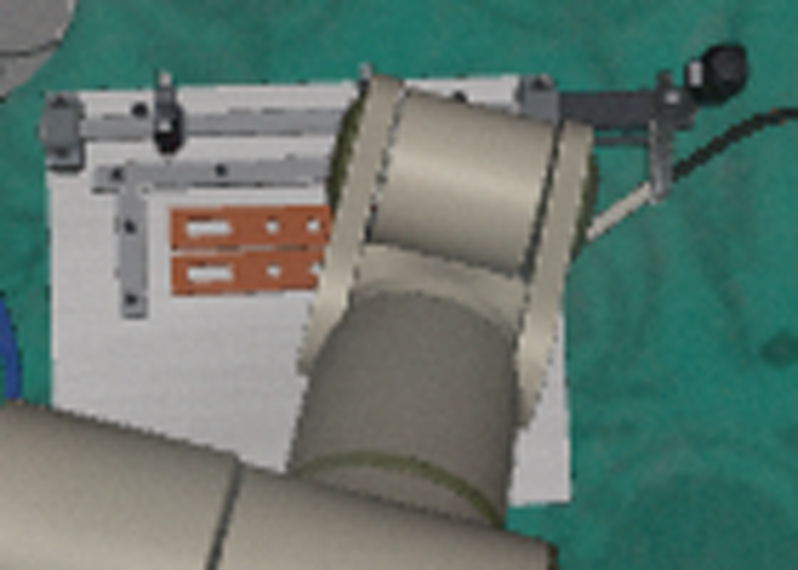

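The bars are nearly together, with left ends at x≈171 px and the stop face at 147 px, so about 16 mm remains. I'll push on and then creep.

Emit:
arm_command(commands=[1,0,-0.01,0.001,0,0,0,1,0,-0.019,0.001,0,0,0,1,0,-0.026,0.001,0,0,0,1,0,-0.029,0.001,0,0,0,1,0,-0.031,0.001,0,0,0,1,0,-0.032,0.001,0,0,0])

```text
time_s: 6.42
position: [0.5809, -0.0162, 0.0325]
tool_rot: [[1.0, 0.024, 0.003], [0.024, -1.0, -0.002], [0.003, 0.002, -1.0]]
ft_force: [0.1, -7.1, 7.5]
grip_width: 0.0
gripper_force: 6.9
```

```bash
python3 -c "
from h import *
s=st()
c=cam('top');bars(c)"
```

```text
t 6.42 jig [ 31.3 -65.   32.5] F [ 0.1 -7.1  7.5] w 0.0 gf 6.878893471439369 q [-13.  38.  85.  -0.  56.  75.]
bar [[25.9, 97.8], [28.3, 7.9], [3.8, 7.3], [1.4, 97.1]]
bar [[56.6, 100.3], [58.4, 0.2], [33.7, -0.2], [32.0, 99.7]]
```

Emit:
arm_command(commands=[1,0,-0.002,0,0,0,0,1,0,-0.004,0,0,0,0,1,0,-0.006,0,0,0,0,1,0,-0.006,0,0,0,0])

```text
time_s: 6.8
position: [0.5809, -0.0148, 0.0325]
tool_rot: [[1.0, 0.024, 0.003], [0.024, -1.0, -0.005], [0.003, 0.005, -1.0]]
ft_force: [-0.3, -15.8, 6.3]
grip_width: 0.0001
gripper_force: 9.9
```

```bash
python3 -c "
from h import *
s=st()
c=cam('top');bars(c)"
```

```text
t 6.8 jig [ 31.3 -63.6  32.5] F [ -0.3 -15.8   6.3] w 0.0001 gf 9.908848714549094 q [-13.  38.  85.  -0.  56.  76.]
bar [[25.6, 101.2], [28.4, 7.9], [4.4, 7.2], [1.6, 100.4]]
bar [[58.3, 99.3], [55.1, 3.3], [30.0, 4.2], [33.2, 99.9]]
```

Both ends now read about y 100, with 16 N at the pusher. I'll retreat, reopen, and come down in front of the bars.

Emit:
arm_command(commands=[1,0,0.03,-0.01,0,0,0,1,0,0.03,-0.08,0,0,0,1,0,0.02,-0.14,0,0,0,-1,-0.06,-0.05,-0.14,0,0,0,-1,-0.113,-0.12,-0.14,0,0,0,-1,-0.113,-0.167,-0.14,0,0,0,-1,-0.113,-0.167,-0.12,0,0,0,-1,-0.113,-0.167,-0.08,0,0,0,-1,-0.113,-0.167,-0.03,0,0,0,-1,-0.113,-0.167,0.02,0,0,0,-1,-0.113,-0.167,0.028,0,0,0,-1,-0.113,-0.167,0.028,0,0,0])

```text
time_s: 7.85
position: [0.5206, 0.0704, 0.0168]
tool_rot: [[1.0, 0.023, -0.003], [0.023, -1.0, 0.001], [-0.003, -0.001, -1.0]]
ft_force: [-0.1, 0.3, 0.1]
grip_width: 0.0856
gripper_force: 0.0
```

```bash
python3 -c "
from h import *
s=st()
go([9,20,18.5],s=s)
c=cam('top');bars(c)"
```

```text
t 7.85 jig [-27.   23.   16.8] F [-0.1  0.3  0.1] w 0.0856 gf 0.0 q [-5. 36. 95.  0. 49. 83.]
[9, 20, 18.5] -> [ 0.072   0.006  -0.0037] [-0.0005  0.0014  0.    ]
bar [[57.1, 63.7], [53.1, -57.0], [28.0, -56.1], [32.0, 64.5]]
```

Emit:
arm_command(commands=[-1,0.014,0.004,-0.003,0,0,0,-1,0.026,0.004,-0.003,0,0,0,-1,0.038,0.004,-0.003,0,0,0,-1,0.05,0.004,-0.003,0,0,0,-1,0.06,0.004,-0.003,0,0,0,-1,0.066,0.004,-0.003,0,0,0,-1,0.069,0.004,-0.003,0,0,0,-1,0.071,0.004,-0.003,0,0,0])

```text
time_s: 8.57
position: [0.5566, 0.0686, 0.019]
tool_rot: [[1.0, 0.024, -0.002], [0.024, -1.0, 0.0], [-0.002, -0.0, -1.0]]
ft_force: [-6.2, -0.6, 5.0]
grip_width: 0.0853
gripper_force: 3.1
```

```bash
python3 -c "
from h import *
s=st()
c=cam('top');bars(c)"
```

```text
t 8.57 jig [ 9.  20.3 19. ] F [-6.2 -0.6  5. ] w 0.0853 gf 3.094412076752633 q [-5. 38. 89. -0. 53. 84.]
```

Emit:
arm_command(commands=[-1,0.002,0,0,0,0,0,-1,0.004,0,0,0,0,0,-1,0.005,0,0,0,0,0])

```text
time_s: 8.87
position: [0.5571, 0.0686, 0.0189]
tool_rot: [[1.0, 0.024, -0.007], [0.024, -1.0, -0.0], [-0.007, -0.0, -1.0]]
ft_force: [-14.8, -2.8, 9.5]
grip_width: 0.0853
gripper_force: 7.5
```

Emit:
arm_command(commands=[-1,0.003,0,0,0,0,0,-1,0.004,0,0,0,0,0,-1,0.004,0,0,0,0,0,-1,-0.02,0,0,0,0,0,-1,-0.05,0,-0.03,0,0,0,-1,-0.1,0.06,-0.1,0,0,0,-1,-0.15,0.14,-0.18,0,0,0,-1,-0.2,0.21,-0.25,0,0,0,-1,-0.24,0.28,-0.3,0,0,0])

```text
time_s: 9.62
position: [0.4633, -0.0399, 0.1414]
tool_rot: [[1.0, 0.025, 0.002], [0.025, -1.0, -0.0], [0.002, 0.0, -1.0]]
ft_force: [0.5, -0.7, 0.2]
grip_width: 0.0854
gripper_force: 0.0
```

```bash
python3 -c "
from h import *
s=st()
c=cam('top');bars(c);crop(c,250,180,80,60,10,'pics/t4.png')
for p in ([70,100,20],[70,-60,20],[20,100,20],[20,-60,20],[45,100,20],[45,-60,20]):print(p,((proj(c,w(p))-[250,180]+.5)*10-.5).round(0))"
```

```text
t 9.62 jig [-86.8 -86.  141.4] F [ 0.5 -0.7  0.2] w 0.0854 gf 0.0 q [-20.  20.  97.   0.  62.  69.]
bar [[71.0, 100.6], [71.3, -57.7], [20.7, -57.5], [20.4, 100.2]]
[70, 100, 20] [[102. 182.]]
[70, -60, 20] [[551. 167.]]
[20, 100, 20] [[105. 322.]]
[20, -60, 20] [[556. 307.]]
[45, 100, 20] [[103. 252.]]
[45, -60, 20] [[554. 237.]]
```

View pics/t4.png

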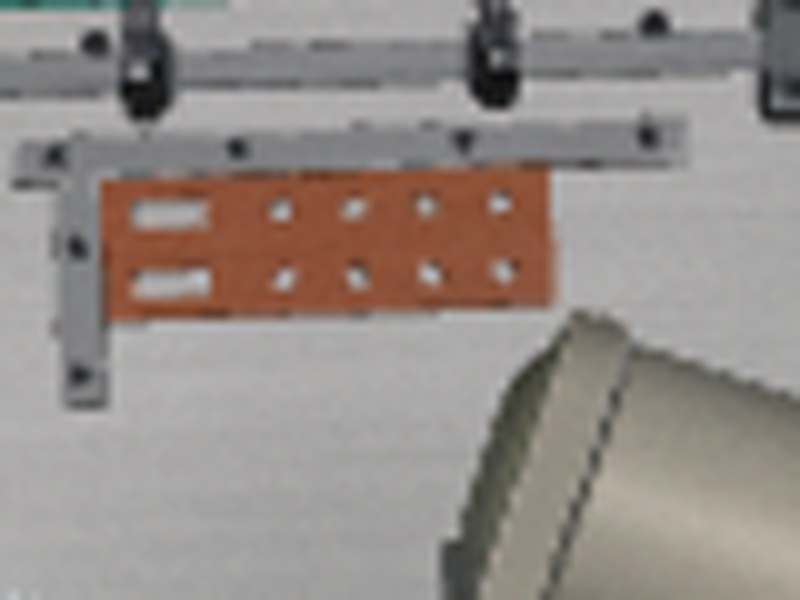

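The bars are flush: holes line up, the top edge is on the fence and the left ends are at the stop (x≈103 px). Next is the lever.

```bash
python3 -c "
from h import *
s=st()
go([80,-235,265],10,s=s);go([95,-235,265],10,s=s)"
```

```text
t 9.67 jig [-87.3 -90.3 145.1] F [ 4.2 -2.   4.5] w 0.0852 gf 0.0 q [-20.  20.  97.  -0.  62.  69.]
[80, -235, 265] -> [ 0.3365  0.29   -0.2363] [ 0.0021  0.0803 -0.0004]
[95, -235, 265] -> [ 0.3665  0.29   -0.2362] [ 0.0021  0.0803 -0.0004]
```

Emit:
arm_command(commands=[-1,0,0.1,-0.14,0,0.08,0,-1,0,0.2,-0.236,0,0.08,0,-1,0,0.29,-0.236,0,0.08,0,-1,0,0.29,-0.236,0,0.08,0,-1,0,0.29,-0.236,0,0.08,0,-1,0.36,0.29,-0.236,0,0.08,0,-1,0.36,0.29,-0.236,0,0.08,0,-1,0.36,0.29,-0.236,0,0.08,0,-1,0.36,0.29,-0.236,0,0.08,0,-1,0.36,0.29,-0.236,0,0.08,0,-1,0.36,0.29,-0.236,0,0.08,0])

```text
time_s: 10.58
position: [0.6498, -0.1795, 0.2563]
tool_rot: [[0.986, 0.025, 0.167], [0.025, -1.0, 0.005], [0.167, -0.0, -0.986]]
ft_force: [0.2, 0.3, -0.8]
grip_width: 0.0855
gripper_force: 0.0
```

```bash
python3 -c "
from h import *
s=st()
go([95,-235,220],10,s=s);go([95,-235,188],10,s=s)
c=cam('side');p=proj(c,w([95,-235,200]))[0].astype(int);print(p);crop(c,p[0]-50,p[1]-40,100,75,8,'pics/s2.png')
for z in(149,187,225):print(z,(proj(c,w([95,-235,z]))-p+[50,40])*8)"
```

```text
t 10.58 jig [  96.4 -229.9  256.3] F [ 0.2  0.3 -0.8] w 0.0855 gf 0.0 q [-27.  31.  59.   5.  82.  61.]
[95, -235, 220] -> [-0.0149  0.0103  0.071 ] [-0.0003  0.0032  0.0008]
[95, -235, 188] -> [-0.0255  0.0103  0.1341] [-0.0003  0.0032  0.0008]
[257 145]
149 [[412.99554069 440.33335108]]
187 [[408.64131687 351.28285068]]
225 [[404.17819969 260.00531531]]
```

View pics/s2.png

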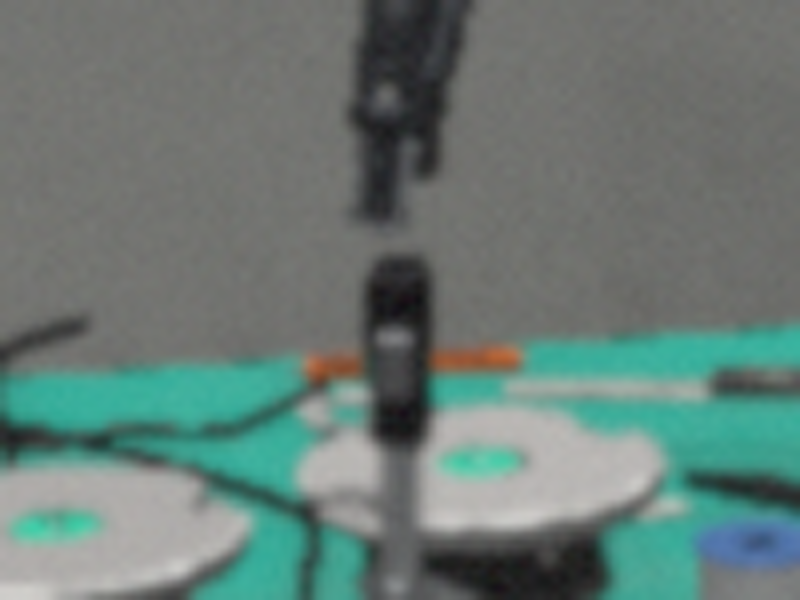

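The grip spans (398, 258–440) with the button at (395,362), about 2–3 mm further in x than predicted. I'll descend with x=97 and squeeze.

Emit:
arm_command(commands=[-1,-0.005,0.0103,0,0,0.003,0,-1,-0.005,0.0103,0,0,0.003,0,-1,-0.012,0.0103,0.05,0,0.003,0,-1,-0.02,0.0103,0.1,0,0.003,0,-1,-0.0215,0.0103,0.134,0,0.003,0,-1,-0.0215,0.0103,0.134,0,0.003,0,-1,-0.0215,0.0103,0.134,0,0.003,0])

```text
time_s: 11.22
position: [0.647, -0.1854, 0.1904]
tool_rot: [[0.985, 0.023, 0.173], [0.022, -1.0, 0.004], [0.173, -0.0, -0.985]]
ft_force: [0.2, -0.2, 1.0]
grip_width: 0.0857
gripper_force: 0.0
```

Emit:
arm_command(commands=[0.3,0,0,0,0,0,0,0.8,0,0,0,0,0,0,0.8,0,0,0,0,0,0,0.8,0,0,0,0,0,0,0.8,0,0,0,0,0,0,0.8,0,0,0,0,0,0], newtons=40)

```text
time_s: 11.72
position: [0.6479, -0.1822, 0.191]
tool_rot: [[0.984, 0.026, 0.174], [0.025, -1.0, 0.008], [0.174, -0.004, -0.985]]
ft_force: [-1.7, 14.4, 9.1]
grip_width: 0.0216
gripper_force: 41.4
```

```bash
python3 -c "
from h import *
s=st()
P=np.array([105,-235,40]);g=inv(s['position']);print('r',np.hypot(g[0]-105,g[2]-40),'a',np.arctan2(g[2]-40,105-g[0]))
c=cam('side');p=proj(c,w([95,-235,200]))[0].astype(int);crop(c,p[0]-50,p[1]-40,100,75,8,'pics/s3.png')"
```

```text
t 11.72 jig [  94.4 -232.6  191. ] F [-1.7 14.4  9.1] w 0.0216 gf 41.39282450079918 q [-28.  33.  66.   5.  73.  60.]
r 151.3591937776059 a 1.5003783032204807
```

View pics/s3.png

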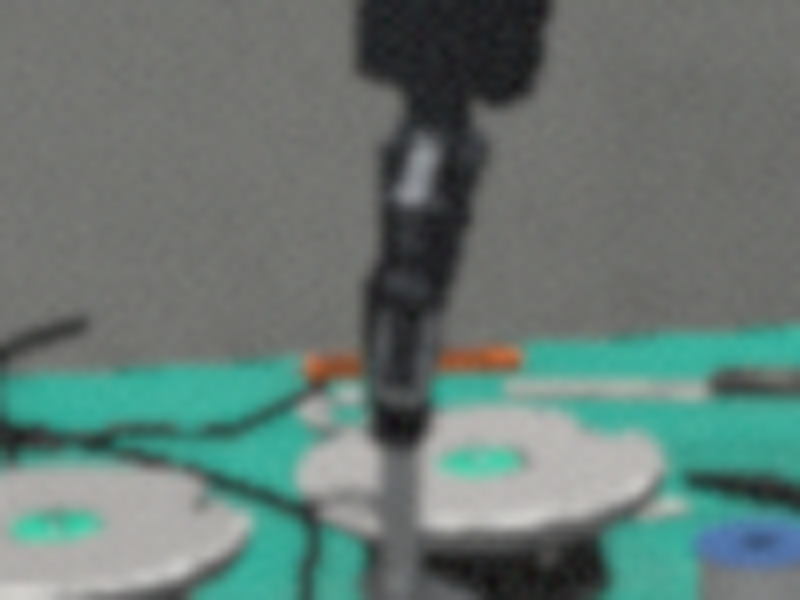

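The button is in: opening 21.6 mm at 41 N. I'll work out the arc for the swing, also relieving the 2.5 mm of side load.

```bash
cat > arc.py <<'E'
from h import *
def arc(a0,a1,t0,t1,n,r=150,dy=0):
    J=lambda a:np.array([-r*np.cos(a),0,r*np.sin(a)])
    B=rz(-T[2])@tool(t0)
    for i in range(1,n+1):
        f=i/n; a=a0+(a1-a0)*f; t=t0+(t1-t0)*f
        d=B.T@(J(a)-J(a0)+[0,dy*min(1,3*f),0])/500
        v=Ro.from_matrix(tool(t0).T@tool(t)).as_rotvec(degrees=True)/120
        print(', '.join(f'{x:.3f}' for x in d),'|',v.round(3))
E
python3 -c "
from arc import *
arc(1.5,.8,10,28,10,dy=2.5)"
```

```text
-0.021, -0.002, -0.001 | [-0.     0.015  0.   ]
-0.042, -0.003, -0.001 | [-0.    0.03  0.  ]
-0.063, -0.004, 0.000 | [-0.     0.045  0.   ]
-0.084, -0.005, 0.003 | [-0.    0.06  0.  ]
-0.104, -0.005, 0.007 | [-0.     0.075 -0.   ]
-0.124, -0.005, 0.013 | [ 0.    0.09 -0.  ]
-0.144, -0.005, 0.020 | [-0.     0.105  0.   ]
-0.163, -0.005, 0.029 | [-0.    0.12  0.  ]
-0.182, -0.005, 0.039 | [-0.     0.135  0.   ]
-0.200, -0.005, 0.050 | [-0.    0.15  0.  ]
```

Emit:
arm_command(commands=[0.8,-0.021,-0.002,-0.001,0,0.015,0,0.8,-0.042,-0.003,-0.001,0,0.03,0,0.8,-0.063,-0.004,0,0,0.045,0,0.8,-0.084,-0.005,0.003,0,0.06,0,0.8,-0.104,-0.005,0.007,0,0.075,0,0.8,-0.124,-0.005,0.013,0,0.09,0,0.8,-0.144,-0.005,0.02,0,0.105,0,0.8,-0.163,-0.005,0.029,0,0.12,0,0.8,-0.182,-0.005,0.039,0,0.135,0,0.8,-0.2,-0.005,0.05,0,0.15,0,0.8,-0.2,-0.005,0.05,0,0.15,0])

```text
time_s: 12.68
position: [0.5519, -0.1846, 0.1473]
tool_rot: [[0.883, 0.023, 0.468], [0.02, -1.0, 0.011], [0.469, -0.001, -0.883]]
ft_force: [-4.8, 1.6, 2.4]
grip_width: 0.0214
gripper_force: 42.7
```

```bash
python3 -c "
from arc import *
s=st();g=inv(s['position']);print('r',np.hypot(g[0]-105,g[2]-40),'a',np.arctan2(g[2]-40,105-g[0]))
arc(.8,-.02,28,45,11)"
```

```text
t 12.68 jig [  -1.6 -232.7  147.3] F [-4.8  1.6  2.4] w 0.0214 gf 42.71744281053543 q [-37.  23.  97.  27.  40.  34.]
r 151.29628613874223 a 0.7886544528583131
-0.021, -0.000, 0.007 | [-0.     0.013 -0.   ]
-0.042, -0.000, 0.016 | [-0.     0.026 -0.   ]
-0.062, -0.000, 0.026 | [0.    0.039 0.   ]
-0.081, -0.000, 0.037 | [0.    0.052 0.   ]
-0.099, -0.000, 0.050 | [-0.     0.064 -0.   ]
-0.116, -0.000, 0.064 | [ 0.     0.077 -0.   ]
-0.133, -0.000, 0.080 | [ 0.    0.09 -0.  ]
-0.147, -0.000, 0.097 | [0.    0.103 0.   ]
-0.161, -0.000, 0.114 | [-0.     0.116  0.   ]
-0.173, -0.000, 0.133 | [ 0.     0.129 -0.   ]
-0.184, -0.000, 0.153 | [-0.     0.142 -0.   ]
```

The swing is tracking, at 0.79 rad with low forces. Now the second half.

Emit:
arm_command(commands=[0.8,-0.021,0,0.007,0,0.013,0,0.8,-0.042,0,0.016,0,0.026,0,0.8,-0.062,0,0.026,0,0.039,0,0.8,-0.081,0,0.037,0,0.052,0,0.8,-0.099,0,0.05,0,0.064,0,0.8,-0.116,0,0.064,0,0.077,0,0.8,-0.133,0,0.08,0,0.09,0,0.8,-0.147,0,0.097,0,0.103,0,0.8,-0.161,0,0.114,0,0.116,0,0.8,-0.173,0,0.133,0,0.129,0,0.8,-0.184,0,0.153,0,0.142,0,0.8,-0.184,0,0.153,0,0.142,0])

```text
time_s: 13.68
position: [0.5079, -0.1857, 0.0357]
tool_rot: [[0.707, 0.024, 0.707], [0.015, -1.0, 0.018], [0.707, -0.002, -0.707]]
ft_force: [-3.2, 0.4, -1.1]
grip_width: 0.0217
gripper_force: 43.9
```

```bash
python3 -c "
from arc import *
s=st();g=inv(s['position']);print('r',np.hypot(g[0]-105,g[2]-40),'a',np.arctan2(g[2]-40,105-g[0]))
print((s['tool_rot'].T@np.array([0,0,-1])).round(3))
c=cam('side');p=proj(c,w([0,-235,50]))[0].astype(int);crop(c,p[0]-60,p[1]-40,120,80,6,'pics/s4.png')"
```

```text
t 13.68 jig [ -45.6 -232.7   35.7] F [-3.2  0.4 -1.1] w 0.0217 gf 43.93391713500023 q [-47.  36. 119. 103.  33. -54.]
r 150.65905703507596 a -0.028440031900573207
[-0.707  0.002  0.707]
```

View pics/s4.png

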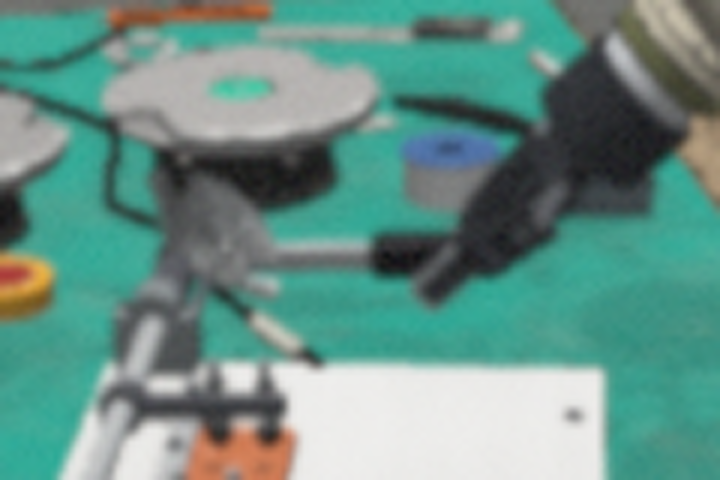

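The lever is level and its feet are on the bars. I'll press 2 mm more, release, and back away along the tool axis.

Emit:
arm_command(commands=[0.8,-0.003,0,0.003,0,0,0,0.8,-0.003,0,0.003,0,0,0,-0.5,-0.003,0,0.003,0,0,0,-1,-0.003,0,0.003,0,0,0,-1,-0.003,0,0.003,0,0,0,-1,-0.003,0,0.003,0,0,0,-1,-0.003,0,0.003,0,0,0,-1,-0.003,0,-0.03,0,0,0,-1,-0.003,0,-0.08,0,0,0,-1,-0.003,0,-0.14,0,0,0,-1,-0.003,0,-0.2,0,0,0,-1,-0.003,0,-0.2,0,0,0])

```text
time_s: 14.73
position: [0.4346, -0.1876, 0.1095]
tool_rot: [[0.706, 0.022, 0.708], [0.017, -1.0, 0.014], [0.708, 0.003, -0.706]]
ft_force: [-0.2, 1.0, -0.8]
grip_width: 0.0852
gripper_force: 0.0
```

```bash
python3 -c "
from h import *
s=st()
c=cam('top');bars(c)
c2=cam('side');p=proj(c2,w([0,-235,50]))[0].astype(int)
a=cv2.resize(c2[0][p[1]-40:p[1]+40,p[0]-60:p[0]+60],(720,480),interpolation=cv2.INTER_CUBIC)[:300]
b=cv2.resize(c[0][180:230,250:370],(720,300),interpolation=cv2.INTER_CUBIC)
cv2.imwrite('pics/f.png',np.vstack([a,b])[:,:,::-1])"
```

```text
t 14.73 jig [-119.  -232.9  109.5] F [-0.2  1.  -0.8] w 0.0852 gf 0.0 q [-57.  22. 125.  83.  37. -40.]
bar [[71.0, 100.6], [71.4, -57.7], [20.8, -57.6], [20.3, 100.2]]
```

View pics/f.png

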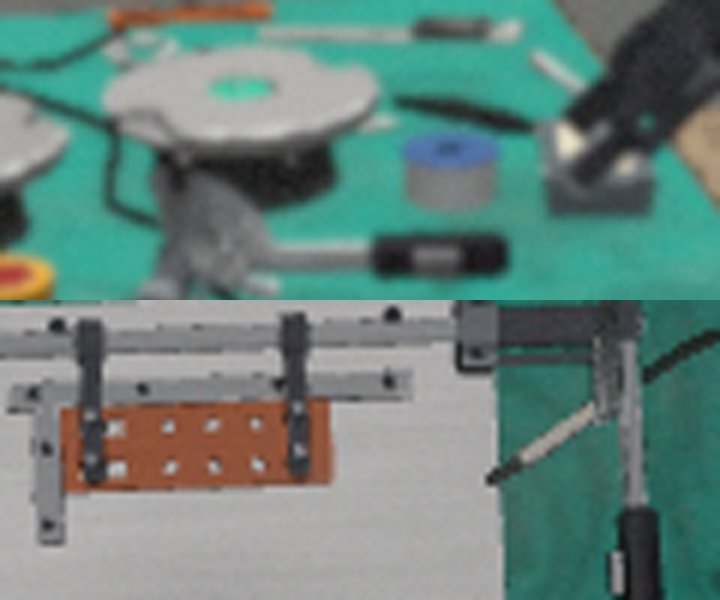

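The button stands proud again at (615,572). The lever is level, and the bars haven't moved with the feet on them. I'm handing in.

```bash
python3 -c "
from rig import env
print(env.close_job())"
```

```text
the job is handed in; nothing more can be done
None
```

The job is handed in at about 15 s on the robot clock: both bars are flush in the corner of the fence and end stop, the lever is down with its button back out, and the gripper is clear. The hand-in returned no verdict; this is from the last camera check.

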